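# Hang up the dipper and snap the ingredient bin shut

## Task

Close up the ingredient bin for the night: take the dipper out of it and hang the dipper by the slot in its handle on the peg of the utensil stand, and swing the bin's lid down and press it with a firm, steady push (not a blow, it is brittle) until it has snapped past its catch and is fully shut. Leave the tubs, the shaker and the carton where they are.

Things in the scene. Friction and masses are not known exactly. Their poses are not given: they have to be found in the camera images.
- bin: White open-topped bin, fixed to the table, 170 (its x) x 160 (y) x 120 mm high, walls and floor 5 mm. Origin: centre of its underside, z up. The lid is hinged along the top of its +x wall; the catch (a sprung steel roller, 50 mm wide) sits on the outside of its -x wall, 102 mm above the table.
- lid (a joint): Angle of the bin's stiff-hinged grey lid in rad: 0 fully shut (flat on the rim), 1.57 upright, 1.95 leaning fully back. It stays where it is left. Pushed down, it meets the catch at about 0.075 rad (some 13 mm before shut at its free edge); there it takes about 12 to 20 N of downward push at point lid_press (more nearer the hinge), then it snaps home and is held.
- lid_press (a point): Point on the lid's outer (top) face over the catch, midway across, 170 mm from the hinge and 19 mm short of the free edge (a 70 mm wide thumb tab reaches 17 mm further). Axes turn with the lid: at 0 rad they are the bin's; z is the outer face's normal. When shut: 128.5 mm above the table. Lid plate 8 mm thick, 166 mm wide; a tongue hangs 34 mm below its free edge.
- lid_hinge (a point): Middle of the lid's hinge axis (along the bin's y): 85 mm along +x from the bin's origin, 120.5 mm above the table. Its axes turn with the lid like those of lid_press.
- dipper: Steel dipper standing in the bin: a round cup (60 mm across, 60 mm high, flat bottom) with an upright flat handle, 8 mm thick (along its x) and 30 mm wide (along its y), its middle plane 34 mm along +x from the cup's axis, its top 212 mm above the bottom. 0.13 to 0.21 kg. Origin: centre of the cup's underside, z up along the handle.
- dipper_slot (a point): Centre of the slot through the handle: 20 mm wide (y) by 30 mm high (z), passing through along the dipper's x; 190 mm above the dipper's bottom. The handle above the slot is 7 mm high, beside it 5 mm wide each side. Axes as the dipper's.
- stand: Utensil stand, fixed: base plate 130 x 120 x 12 mm, a post 18 mm thick and 256 mm high at x = +58 mm, and one round peg, 8 mm thick, from the post towards the stand's -x, rising towards its free tip (108 mm out, 23 mm up). Origin: on the table under the peg, z up.
- peg_mid (a point): Point on the peg's centre line straight above the stand's origin, 246 mm above the table. Axes as the stand's.
- peg_tip (a point): Free tip of the peg, 50 mm along -x from peg_mid, 257 mm above the table. Axes as the stand's.
- tubs: Bystander: stack of white tubs, 104 mm across, 88 mm high. Origin: centre of the underside.
- shaker: Bystander: steel shaker, 66 mm across, 125 mm high. Origin: centre of the underside.
- carton: Bystander: cardboard carton 100 x 75 x 70 mm. Origin: centre of the underside.

How it is judged:
By the outcome, as a careful person would: the job done as asked, in the order asked, and still so for the second after the job is handed in, with the robot touching nothing.
It also fails if it takes over 72 s, if anything falls off the work surface, if the arm or the gripper's body presses on something with over 40 N, if the wrist force passes 120 N, or if a joint passes its speed limit or range.

## Robot

A 7-joint arm with a two-finger parallel gripper is mounted at the origin on the work surface. World frame = base frame: x ahead of the robot, y to its left, z up, the work surface at z = 0. Lengths are in m, angles in degrees, forces in N, time in s.
With the tool pointing down it reaches from about 0.35 to 0.9 m from the base axis. Payload 8.1 kg.
Tool frame: the origin (TCP) lies at the very end of the fingers, on their centre line; the grasp point (between the pads) lies 19 mm behind it (bot.grasp_offset is the z of the grasp point in the tool frame, in m); z points along the fingers, y is the line along which they close (so a half turn about z gives the same grasp; the last joint's range is limited). The gripper opens to 85 mm and grips with 20 to 120 N. Pads are 22 mm wide; open, the fingers measure 114 mm over their backs; the gripper's body (76 mm by 85 mm) begins 54 mm behind the grasp point. The pads swing forward as they close: fully open they stand 13 mm farther back than shut.
Start: joints at [-73.316, 24.895, 1.432, 90.138, -0.665, 64.973, -4.303], TCP at [0.24, 0.577, 0.231] pointing down, gripper open.
Joint ranges: [-149.89, 149.89], [-25.12, 119.58], [-72.63, 75.52], [4.76, 147.25], [-75.54, 255.54], [6.69, 114.76], [-157.13, 157.13]. Speed limits (degrees/s): [127.2, 127.2, 172.46, 172.46, 180, 180, 180].

## Interface

Orientations are given as a 3x3 rotation matrix whose columns are the frame's x, y, z axes.
In Python, from bench import bot gives the robot as it stands.
- The arm moves only by the tool step_arm, never from a script. Its argument "steps" is text: rows parted by semicolons, each of 7 numbers parted by spaces: the turn, a rotation vector about the tool's x, y, z scaled (see below), then the shift along the tool's x, y, z scaled (see below), then the closure, from -1 (fully open) to 1 (shut). In form: wx wy wz dx dy dz fingers; .... A call has 1 to 8 rows; each row is the pose to reach, as a shift and turn from the pose commanded when the call began, along the tool's axes at that moment; what a row does not reach only later rows make up. The controller multiplies each number of a shift by 0.4 m and each number of a turn by 0.5 rad. A row lasts 1/12 s, in which the tool goes at most 41.7 mm and 7.16 degrees, less where a joint would pass 70% of its speed; a pose out of reach is approached as far as the arm can. A call with a number of a shift or a turn outside -1 to 1 is refused whole. A call with a gripper value outside its range is refused whole. The fingers move at their own pace and stop on an object; "grip_force" is the grip in N (left out, the last holds). Time passes only in rows, so rows that repeat a pose let the fingers close. It gives the time, the measured TCP pose, the force, the opening and the grip force at its end, in the units of the state.
- bot.sense(): the state, without advancing time (a new reading comes with each control period).
- bot.read_camera(name): name is "side" or "top" or "wrist"; returns (picture, depth): 480x640x3 uint8, blue, green, red; 480x640 float32, m along the optical axis (not along the pixel's ray), 0 where there is no reading.
- bot.calibration(name): a dict with "fx", "fy", "cx", "cy" (pixels), "R" (3x3) and "t" (3): a world point X has camera coordinates R X + t; the wrist camera has in their place "hand_eye" (4x4, takes a point from camera to tool coordinates, whose origin is the TCP and whose axes are the flange's). Camera axes: x right, y down, z forward; pixel columns grow to the right and rows downward; lengths in m; the calibration is good to about 2 mm. A picture is of the moment at which its call begins: read the wrist's pose just before it. calibration takes no time and is no camera call.
- bot.finish_job(): hands the job in; it is judged then, once.
The state is a dict: "t": time; "qpos": joint angles; "qd": joint speeds; "tau": joint torques, N m; "tcp_pos": TCP position; "tool_rot": TCP orientation; "ft_force": force on the tool from outside, world axes, zero at the start; "wrist_torque": the same for the moment, N m; "finger_gap": finger opening in m; "gripper_force": force on a finger pad.
Only numpy, scipy, OpenCV 4.12 (cv2) and the standard library are available. Lean on these libraries where they do the work, as an engineer would, in place of code of your own. Each camera call takes 0.05 s, during which the arm holds its last target. There are 200 camera calls.

## Working session

There is one attempt and no reset: what is moved stays moved. The work goes in short steps, Python scripts to look and compute and a tool call to move; the robot and the scene stay as the last step left them, time stands still between calls to the robot, and variables do not carry over. Pictures are saved under pics/ and viewed, at most 10 in all, crops included, and the job is handed in when it is done.

Besides the shell and the picture viewer there is one more tool, called after "Request:" as name(argument=value, ...), one argument or row to a line, values as JSON. step_arm: Moves the arm, as the interface text tells. Shifts and turns lie within -1 to 1; 1 stands for 0.4 m of shift or 0.5 rad of turn. Its arguments: {"type":"object","properties":{"steps":{"type":"string"},"grip_force":{"type":"number"}},"required":["steps"]}

```bash
ls; mkdir -p pics; cat > h.py <<'E'
import numpy as np, cv2
from bench import bot
def cloud(name):
    s=bot.sense(); im,d=bot.read_camera(name); c=bot.calibration(name)
    v,u=np.mgrid[:480,:640]
    P=np.stack([(u-c['cx'])/c['fx']*d,(v-c['cy'])/c['fy']*d,d],-1)
    if 'R' in c: W=(P-c['t'])@np.array(c['R'])
    else:
        H=np.array(c['hand_eye']); T=P@H[:3,:3].T+H[:3,3]
        W=T@np.array(s['tool_rot']).T+np.array(s['tcp_pos'])
    W[d==0]=np.nan
    return im,d,W
E
python3 - <<'E'
from h import *
for n in ['side','top']:
    im,d,W=cloud(n); cv2.imwrite(f'pics/{n}0.png',im); np.savez(f'{n}0.npz',im=im,W=W)
    c=bot.calibration(n); print(n,-np.array(c['R']).T@c['t'],np.round(c['R'],2).tolist(),c['fx'])
s=bot.sense(); print(s['t'],s['tcp_pos'],np.round(s['tool_rot'],3))
E
```

```text
pics
side [ 0.11663761 -1.01173581  1.19007859] [[0.88, -0.47, -0.02], [-0.33, -0.59, -0.74], [0.34, 0.66, -0.67]] 504.1310347551378
top [0.41876435 0.0112047  1.49813427] [[0.0, -1.0, 0.0], [-0.99, -0.0, -0.14], [0.14, -0.0, -0.99]] 517.1178288475758
0.1 [0.23964721 0.57671371 0.23059029] [[-0.923  0.384 -0.   ]
 [ 0.384  0.923 -0.001]
 [-0.    -0.001 -1.   ]]
```

View pics/side0.png

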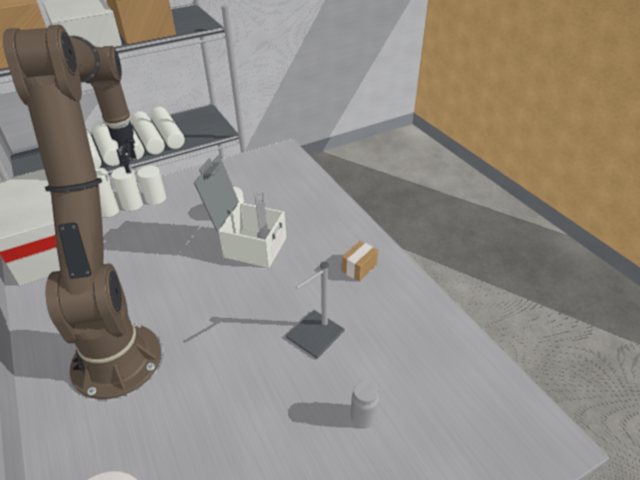

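View pics/top0.png

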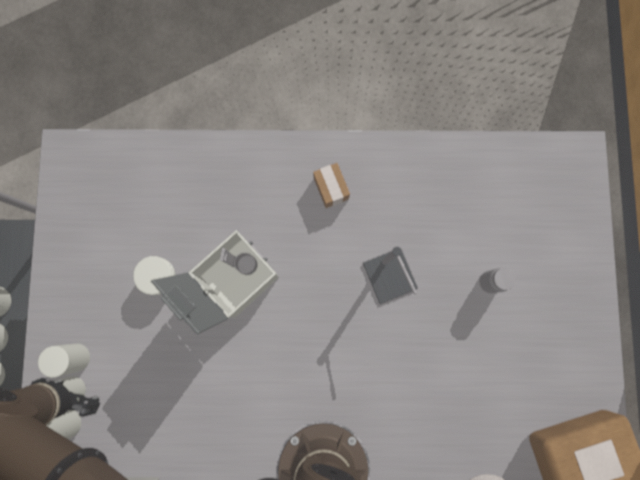

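The side view shows the bin at (253,235) with the lid leaning back to its left and the dipper handle at (260,210); the stand is at (315,330) with its peg tip near (298,287). The top view shows the bin at (233,273), lid (190,300), cup (245,262) and stand base (390,277).

```bash
python3 - <<'E'
from h import *
A=np.load('top0.npz');B=np.load('side0.npz')
def box(W,m): return W[m]
for n,D,win in [('top',A,(slice(215,345),slice(140,290))),('side',B,(slice(145,275),slice(185,295)))]:
    W=D['W'][win].reshape(-1,3); 
    m=(abs(W[:,2]-.12)<.006)
    r=cv2.minAreaRect((W[m][:,:2]*1000).astype(np.float32)); print(n,'rim',m.sum(),r)
    hh=W[W[:,2]>.14]; print('high',len(hh),hh.min(0),hh.max(0))
# stand base
W=A['W'][240:310,355:425].reshape(-1,3); m=abs(W[:,2]-.012)<.006
print('base',m.sum(),cv2.minAreaRect((W[m][:,:2]*1000).astype(np.float32)))
for n,D,win in [('top',A,(slice(230,400),slice(310,425))),('side',B,(slice(255,300),slice(290,335)))]:
    W=D['W'][win].reshape(-1,3); m=(W[:,2]>.2)&(W[:,2]<.4); p=W[m]; print(n,'peg',len(p)); print(np.round(p[np.argsort(p[:,2])][::max(1,len(p)//12)],3))
a=cv2.resize(A['im'][215:345,130:290],None,fx=4,fy=4,interpolation=2);b=cv2.resize(B['im'][145:275,185:345],None,fx=4,fy=4,interpolation=2)
cv2.imwrite('pics/crop_s.png',b)
E
```

```text
top rim 525 ((534.2338256835938, 243.04812622070312), (161.17105102539062, 179.5358123779297), 42.71592712402344)
high 2360 [0.37879941 0.24735584 0.14031222] [0.58593427 0.40046101 0.32662047]
side rim 363 ((529.2193603515625, 245.33265686035156), (169.10641479492188, 182.75845336914062), 43.00564956665039)
high 1863 [0.37821059 0.2363214  0.1400655 ] [0.58479583 0.40322718 0.32069408]
base 1713 ((538.2263793945312, -192.18150329589844), (199.74725341796875, 202.11395263671875), 0.13282038271427155)
top peg 232
[[ 0.576 -0.167  0.202]
 [ 0.564 -0.177  0.24 ]
 [ 0.561 -0.183  0.244]
 [ 0.536 -0.192  0.248]
 [ 0.522 -0.196  0.25 ]
 [ 0.519 -0.198  0.253]
 [ 0.5   -0.209  0.255]
 [ 0.582 -0.177  0.255]
 [ 0.579 -0.177  0.256]
 [ 0.584 -0.172  0.257]
 [ 0.497 -0.209  0.259]
 [ 0.48  -0.217  0.26 ]
 [ 0.485 -0.215  0.262]]
side peg 225
[[ 0.571 -0.186  0.201]
 [ 0.57  -0.182  0.21 ]
 [ 0.57  -0.183  0.219]
 [ 0.574 -0.186  0.231]
 [ 0.562 -0.181  0.239]
 [ 0.538 -0.197  0.243]
 [ 0.535 -0.198  0.246]
 [ 0.521 -0.202  0.249]
 [ 0.568 -0.186  0.252]
 [ 0.482 -0.217  0.253]
 [ 0.578 -0.168  0.255]
 [ 0.57  -0.183  0.256]
 [ 0.493 -0.212  0.258]]
```

View pics/crop_s.png

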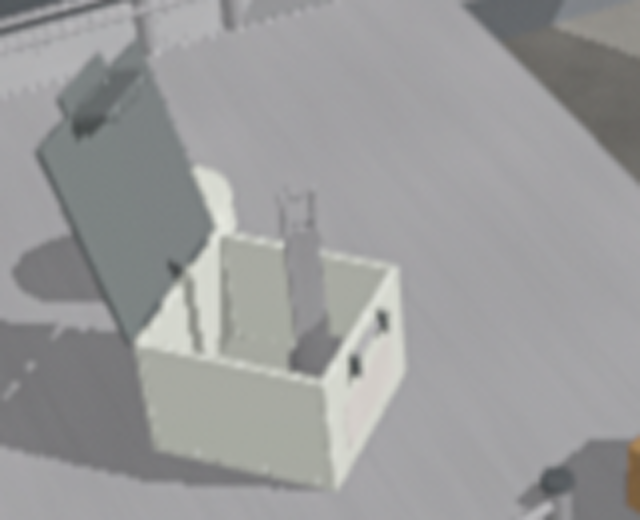

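The crop shows the lid leaning back upper left, the catch at about (368,342) on the -x wall, and the dipper handle at (300,260) with its slot visible at (297,205).

```bash
python3 - <<'E'
from h import *
A=np.load('top0.npz');B=np.load('side0.npz')
a=np.radians(132.8); R=np.array([[np.cos(a),np.sin(a)],[-np.sin(a),np.cos(a)]]); c=np.array([.532,.244])
for n,D,win in [('top',A,(slice(215,345),slice(140,290))),('side',B,(slice(145,275),slice(185,295)))]:
    W=D['W'][win].reshape(-1,3); L=np.c_[(W[:,:2]-c)@R.T,W[:,2]]
    m=(abs(L[:,2]-.12)<.006)
    print(n,'rim in bin axes',np.round(np.nanpercentile(L[m],[0.5,2,50,98,99.5],axis=0)[:,:2],4).tolist())
    # edges
    for ax,lo,hi in [(1,.07,.09),(1,-.09,-.07),(0,-.1,-.07)]:
        o=1-ax; k=m&(L[:,ax]>lo)&(L[:,ax]<hi)&(abs(L[:,o])<.065)
        if k.sum()>10: print('edge',ax,k.sum(),np.round(np.polyfit(L[k,o],L[k,ax],1),4), L[k,2].mean())
    hnd=(L[:,2]>.13)&(abs(L[:,1])<.07)&(L[:,0]<.06)&(L[:,0]>-.08); P=W[hnd]
    # z-wise handle
    print('handle',len(P),P.mean(0)); 
    q,ev=np.linalg.eigh(np.cov(P[:,:2].T)); print(np.sqrt(q)*1000,ev.T.round(3), 'top z',np.percentile(P[:,2],[2,50,98]))
    for z in (.14,.16,.18,.2): 
        k=abs(P[:,2]-z)<.01; print(z,k.sum(),P[k].mean(0).round(4) if k.any() else '')
    cup=(abs(L[:,2]-.065)<.008)&(abs(L[:,0])<.078)&(abs(L[:,1])<.073); Q=W[cup]; print('cup',len(Q))
    if len(Q)>8: print(cv2.minEnclosingCircle((Q[:,:2]*1000).astype(np.float32)))
    lid=(L[:,2]>.16)&(L[:,0]>.07); P=L[lid]; print('lid',len(P)); cc=P.mean(0); u=np.linalg.svd(P-cc,full_matrices=0)[2]; print(cc,u[2], 'maxz',P[:,2].max())
for n,D,win in [('top',A,(slice(230,400),slice(310,405))),('side',B,(slice(255,300),slice(290,335)))]:
    W=D['W'][win].reshape(-1,3); m=(W[:,2]>.235)&(W[:,2]<.4)&(W[:,0]<.555); p=W[m]; cc=p.mean(0); u=np.linalg.svd(p-cc)[2][0]; print('peg',cc,u*np.sign(u[0]),np.degrees(np.arctan(u[1]/u[0])),p[p[:,0]<.478].mean(0), p[:,0].min())
    g=(W[:,2]>.245)&(W[:,0]>.56); print(W[g].mean(0))
W=A['W'][235:315,350:430];I=A['im'][235:315,350:430].astype(int)
m=(abs(W[...,2]-.012)<.007)&(I.sum(2)<300)
print('base',m.sum(),cv2.minAreaRect((W[m][:,:2]*1000).astype(np.float32)))
E
```

```text
top rim in bin axes [[-0.0857, -0.0813], [-0.0849, -0.0806], [0.0062, -0.0096], [0.0863, 0.079], [0.0873, 0.0793]]
edge 1 100 [0.006  0.0769] 0.12026492193522864
edge 1 109 [ 0.0057 -0.0779] 0.12052784334884921
edge 0 95 [ 0.0013 -0.0829] 0.12064548724516425
handle 118 [0.57075615 0.25202891 0.18669968]
[2.40417153 9.05604954] [[-0.185 -0.983]
 [-0.983  0.185]] top z [0.13451058 0.18162012 0.22195924]
0.14 15 [0.5718 0.2505 0.14  ]
0.16 18 [0.5704 0.2503 0.1588]
0.18 33 [0.5699 0.2521 0.1794]
0.2 8 [0.57   0.2515 0.1977]
cup 96
((565.1867065429688, 225.20248413085938), 34.735904693603516)
lid 2055
[0.11654591 0.00327577 0.25735998] [ 0.98179059 -0.00521327 -0.18989487] maxz 0.3266204699846997
side rim in bin axes [[-0.0876, -0.081], [-0.0872, -0.0793], [0.0242, 0.0072], [0.0892, 0.0839], [0.0911, 0.0858]]
edge 1 71 [0.0129 0.0803] 0.11832480168766137
edge 1 45 [-0.0097 -0.0751] 0.11749859833915276
edge 0 54 [-0.0052 -0.0847] 0.11856184397296286
handle 167 [0.56983585 0.24963121 0.17184235]
[3.23556063 9.48726014] [[-0.197 -0.98 ]
 [-0.98   0.197]] top z [0.13231688 0.1681154  0.21756
[... 152 characters left out ...]
25, 260.9512023925781), 87.43093872070312)
lid 1531
[0.11449361 0.01008347 0.24056383] [-0.97893248  0.00839515  0.20401155] maxz 0.32069407868613176
peg [ 0.54082138 -0.18936103  0.24664394] [ 0.92986867  0.32856294 -0.16550121] 19.460524427903646 [nan nan nan] 0.5221893047362033
[ 0.57589927 -0.17573777  0.25713708]
peg [ 0.51218428 -0.20480362  0.25023228] [ 0.91172884  0.3611672  -0.19572629] 21.610224514189785 [ 0.47475674 -0.21908449  0.25827334] 0.47262508134291037
[ 0.57441872 -0.1797266   0.25398015]
base 1294 ((532.8246459960938, -190.81668090820312), (123.30563354492188, 115.4075927734375), 21.722076416015625)<stdin>:22: RuntimeWarning: Mean of empty slice.
  ret = um.true_divide(
```

Request:
step_arm(
  steps="0 0 0 0 0 -0.5 -1; 0 0 0 0 0 -0.5 -1; 0 0 0.2 0 0 -0.5 -1; 0 0 0.4 0 0 -0.5 -1; 0 0 0.6 -0.1 -0.04 -0.5 -1; 0 0 0.8 -0.25 -0.1 -0.5 -1; 0 0 1 -0.4 -0.16 -0.5 -1; 0 0 1 -0.5 -0.2 -0.5 -1",
)

```text
t: 0.77
tcp_pos: [0.3535, 0.4657, 0.4307]
tool_rot: [[-0.622, 0.783, 0.001], [0.783, 0.622, 0.001], [0.0, 0.001, -1.0]]
ft_force: [0.7, -0.4, -0.9]
finger_gap: 0.0854
gripper_force: 0.0
```

```bash
cat >> h.py <<'E'
from scipy.spatial.transform import Rotation as Ro
def down(yaw):  # tool z down, tool y at world yaw (deg)
    a=np.radians(yaw); y=np.array([np.cos(a),np.sin(a),0]); z=np.array([0,0,-1.]); return np.c_[np.cross(y,z),y,z]
def go(p,R=None):
    s=bot.sense(); T=np.array(s['tool_rot']); w=np.zeros(3) if R is None else Ro.from_matrix(T.T@R).as_rotvec()
    print('t',round(s['t'],2),'tcp',np.round(s['tcp_pos'],4),'-> w',np.round(w/.5,3),'d',np.round(T.T@(np.array(p)-s['tcp_pos'])/.4,4),'F',np.round(s['ft_force'],1),'gap',round(s['finger_gap'],4))
E
python3 -c "
from h import *
go([.5705,.2545,.40],down(-10.8)); print(np.round(bot.calibration('wrist')['hand_eye'],3))"
```

```text
t 0.77 tcp [0.3535 0.4657 0.4307] -> w [ 1.00e-03 -1.00e-03  1.72e+00] d [-0.751   0.0963  0.0765] F [ 0.7 -0.4 -0.9] gap 0.0854
[[ 0.001 -0.965 -0.263  0.067]
 [ 1.     0.     0.002  0.   ]
 [-0.002 -0.263  0.965 -0.143]
 [ 0.     0.     0.     1.   ]]
```

Request:
step_arm(
  steps="0 0 0.25 -0.1 0.01 0 -1; 0 0 0.5 -0.2 0.03 0 -1; 0 0 0.75 -0.3 0.04 0 -1; 0 0 1 -0.4 0.05 0 -1; 0 0 1 -0.5 0.065 0 -1; 0 0 1 -0.6 0.08 0 -1; 0 0 1 -0.7 0.09 0 -1; 0 0 1 -0.75 0.096 0 -1",
)

```text
t: 1.43
tcp_pos: [0.5733, 0.2518, 0.4297]
tool_rot: [[-0.17, 0.985, 0.001], [0.985, 0.17, -0.003], [-0.003, 0.0, -1.0]]
ft_force: [-0.2, -0.4, 0.1]
finger_gap: 0.0855
gripper_force: 0.0
```

Request:
step_arm(
  steps="0 0 0.25 0 0 0 -1; 0 0 0.5 0 0 0 -1; 0 0 0.72 0 0 0 -1; 0 0 0.72 0 0 0 -1; 0 0 0.72 0 0 0 -1",
)

```text
t: 1.85
tcp_pos: [0.5702, 0.2572, 0.4297]
tool_rot: [[0.178, 0.984, -0.001], [0.984, -0.178, -0.001], [-0.001, -0.001, -1.0]]
ft_force: [0.4, 0.1, -0.0]
finger_gap: 0.0856
gripper_force: 0.0
```

```bash
python3 - <<'E'
from h import *
go([.5705,.2545,.40],down(-10.8))
im,d,W=cloud('wrist'); cv2.imwrite('pics/w1.png',im); np.savez('w1.npz',im=im,W=W)
P=W.reshape(-1,3)
m=(abs(P[:,0]-.57)<.05)&(abs(P[:,1]-.255)<.04)&(P[:,2]>.14)&(P[:,2]<.24); Q=P[m]
print(len(Q), np.percentile(Q[:,2],[1,50,99]) if len(Q) else '')
for lo,hi in [(.14,.16),(.16,.18),(.18,.2),(.2,.212),(.212,.222)]:
    k=Q[(Q[:,2]>lo)&(Q[:,2]<hi)]
    if len(k)>5: print(lo,len(k),[ (np.array(x)).round(2).tolist() if not np.isscalar(x) else round(x,1) for x in cv2.minAreaRect((k[:,:2]*1000).astype(np.float32))])
k=P[(abs(P[:,2]-.065)<.006)&(np.hypot(P[:,0]-.565,P[:,1]-.225)<.045)]
print('cup',len(k),cv2.minEnclosingCircle((k[:,:2]*1000).astype(np.float32)) if len(k) else '')
E
```

```text
t 1.85 tcp [0.5702 0.2572 0.4297] -> w [-0.001  0.001  0.018] d [-0.0065  0.0019  0.0743] F [ 0.4  0.1 -0. ] gap 0.0856
684 [0.14083226 0.2068545  0.21856282]
0.14 79 [[571.32, 258.88], [0.55, 29.06], 80.8]
0.16 147 [[571.28, 256.45], [5.21, 29.34], 80.3]
0.18 103 [[570.86, 256.57], [5.01, 29.49], 80.0]
0.2 35 [[571.15, 258.76], [0.63, 29.24], 80.8]
0.212 320 [[570.85, 255.36], [7.86, 29.4], 79.5]
cup 360 ((571.0157470703125, 222.77426147460938), 40.575557708740234)
```

View pics/w1.png

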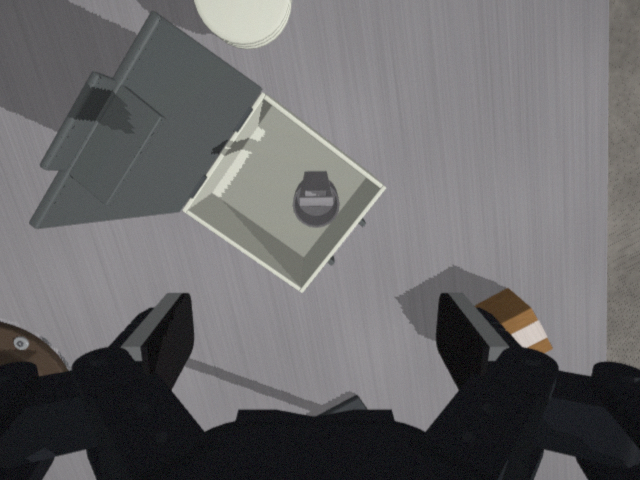

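The wrist view shows the handle's top at (316,198) inside the bin with the cup under it, clear on both sides for a grasp across its width. Descending and gripping.

Request:
step_arm(
  steps="0 0 0 -0.004 0.0025 0.1 -1; 0 0 0 -0.004 0.0025 0.2 -1; 0 0 0 -0.004 0.0025 0.3 -1; 0 0 0 -0.004 0.0025 0.4 -1; 0 0 0 -0.004 0.0025 0.5 -1; 0 0 0 -0.004 0.0025 0.58 -1; 0 0 0 -0.004 0.0025 0.64 -1; 0 0 0 -0.004 0.0025 0.677 -1",
)

```text
t: 2.57
tcp_pos: [0.5693, 0.255, 0.156]
tool_rot: [[0.178, 0.984, -0.004], [0.984, -0.178, -0.002], [-0.002, -0.003, -1.0]]
ft_force: [-0.6, 1.1, -0.5]
finger_gap: 0.0853
gripper_force: 0.0
```

Request:
step_arm(
  steps="0 0 0 0 0 0 -1; 0 0 0 0 0 0 0.2; 0 0 0 0 0 0 0.4; 0 0 0 0 0 0 0.6; 0 0 0 0 0 0 0.8; 0 0 0 0 0 0 1; 0 0 0 0 0 0 1; 0 0 0 0 0 0 1",
  grip_force=60,
)

```text
t: 3.23
tcp_pos: [0.5716, 0.2559, 0.1607]
tool_rot: [[0.182, 0.983, 0.002], [0.983, -0.182, 0.001], [0.002, 0.001, -1.0]]
ft_force: [-1.6, 0.2, 7.0]
finger_gap: 0.0288
gripper_force: 59.6
```

Request:
step_arm(
  steps="0 0 0 0 0 0 1; 0 0 0 0 0 0 1; 0 0 0 0 0 0 1; 0 0 0 0 0 0 1",
)

```text
t: 3.57
tcp_pos: [0.5716, 0.2559, 0.1607]
tool_rot: [[0.182, 0.983, 0.002], [0.983, -0.182, 0.001], [0.002, 0.001, -1.0]]
ft_force: [-1.0, 0.1, 7.7]
finger_gap: 0.0292
gripper_force: 59.6
```

Request:
step_arm(
  steps="0 0 0 0 0 -0.05 1; 0 0 0 0 0 -0.12 1; 0 0 0 0 0 -0.2 1; 0 0 0 0 0 -0.3 1; 0 0 0 0 0 -0.4 1; 0 0 0 0 0 -0.48 1; 0 0 0 0 0 -0.5 1; 0 0 0 0 0 -0.5 1",
)

```text
t: 4.23
tcp_pos: [0.5722, 0.2555, 0.3624]
tool_rot: [[0.182, 0.983, 0.005], [0.983, -0.182, 0.003], [0.003, 0.004, -1.0]]
ft_force: [-0.7, -0.3, -3.7]
finger_gap: 0.0291
gripper_force: 59.7
```

```bash
python3 - <<'E'
from h import *
go([.459,-.222,.36],down(-68.4))
E
```

```text
t 4.23 tcp [0.5722 0.2555 0.3624] -> w [ 0.004 -0.011  2.021] d [-1.2253 -0.0611  0.0015] F [-0.7 -0.3 -3.7] gap 0.0291
```

Request:
step_arm(
  steps="0 0 0.1 -0.05 0 0 1; 0 0 0.2 -0.14 -0.01 0 1; 0 0 0.35 -0.24 -0.01 0 1; 0 0 0.5 -0.34 -0.02 0 1; 0 0 0.65 -0.44 -0.02 0 1; 0 0 0.8 -0.54 -0.03 0 1; 0 0 0.95 -0.64 -0.03 0 1; 0 0 1 -0.72 -0.04 0 1",
)

```text
t: 4.9
tcp_pos: [0.5012, -0.0281, 0.3576]
tool_rot: [[0.636, 0.772, -0.002], [0.772, -0.636, -0.001], [-0.002, -0.001, -1.0]]
ft_force: [-0.0, -1.7, -0.9]
finger_gap: 0.0285
gripper_force: 59.8
```

```bash
python3 - <<'E'
from h import *
go([.459,-.222,.36],down(-68.4))
E
```

```text
t 4.9 tcp [ 0.5012 -0.0281  0.3576] -> w [-0.002  0.005  1.009] d [-0.4412  0.227  -0.0054] F [-0.  -1.7 -0.9] gap 0.0285
```

Request:
step_arm(
  steps="0 0 0.2 -0.09 0.045 0 1; 0 0 0.4 -0.18 0.09 0 1; 0 0 0.6 -0.27 0.14 0 1; 0 0 0.8 -0.34 0.17 0 1; 0 0 1 -0.4 0.2 0 1; 0 0 1 -0.44 0.225 0 1; 0 0 1 -0.44 0.225 0 1; 0 0 1 -0.44 0.225 0 1",
)

```text
t: 5.57
tcp_pos: [0.4605, -0.2188, 0.3577]
tool_rot: [[0.927, 0.376, -0.003], [0.376, -0.927, 0.0], [-0.002, -0.001, -1.0]]
ft_force: [-0.5, -0.1, -2.0]
finger_gap: 0.0289
gripper_force: 59.9
```

Request:
step_arm(
  steps="0 0 0 0 0 0 1; 0 0 0 0 0 0 1; 0 0 0 0 0 0 1; 0 0 0 0 0 0 1",
)

```text
t: 5.9
tcp_pos: [0.4619, -0.2173, 0.3591]
tool_rot: [[0.925, 0.38, -0.0], [0.38, -0.925, 0.0], [-0.0, -0.0, -1.0]]
ft_force: [-0.2, -0.3, -2.1]
finger_gap: 0.0288
gripper_force: 59.9
```

```bash
python3 - <<'E'
from h import *
go([.459,-.222,.36],down(-68.4))
for n in ['wrist','side','top']:
    im,d,W=cloud(n); np.savez(f'{n}2.npz',im=im,W=W); cv2.imwrite(f'pics/{n}2.png',im)
E
```

```text
t 5.9 tcp [ 0.4619 -0.2173  0.3591] -> w [-0.001  0.     0.025] d [-0.0112  0.008  -0.0023] F [-0.2 -0.3 -2.1] gap 0.0288
```

View pics/wrist2.png

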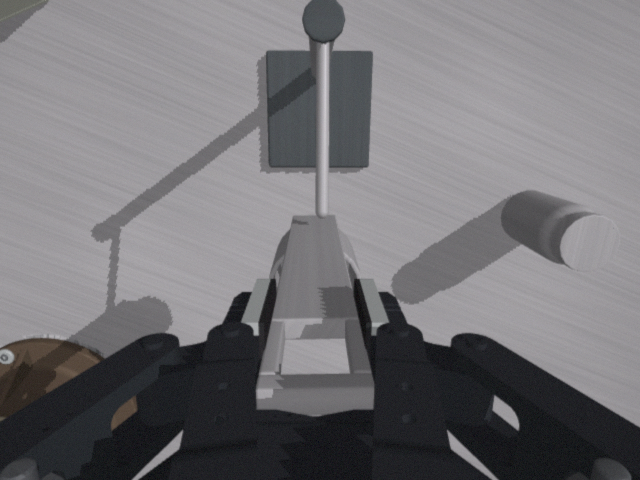

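View pics/side2.png

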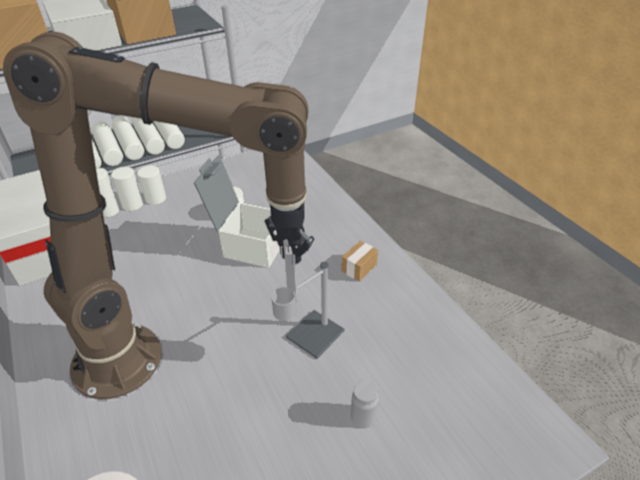

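Wrist view: peg from post top (323,20) to tip (322,215), dipper handle between the pads with its slot at (317,345), roughly in line. Side view: the dipper hangs upright in the gripper in front of the peg tip at (300,287).

```bash
python3 - <<'E'
from h import *
s=bot.sense(); T=np.array(s['tool_rot']); p0=np.array(s['tcp_pos'])
D=np.load('wrist2.npz'); W=D['W']
tool=(W-p0)@T
# peg
sub=W[45:225,300:345].reshape(-1,3); m=(sub[:,2]>.225)&(sub[:,2]<.28)
P=sub[m]; cc=P.mean(0); u=np.linalg.svd(P-cc)[2][0]; u*=np.sign(u[0]); print('peg n',len(P),'dir',u,'yaw',np.degrees(np.arctan2(u[1],u[0])),'slope',u[2]/np.hypot(u[0],u[1]))
tp=(P-p0)@T; k=np.argsort(tp[:,0]); 
for q in np.array_split(k,6): print('tool x,y',tp[q].mean(0).round(4),'z world top',P[q,2].max().round(4), 'y-range',np.ptp(tp[q,1]).round(4))
print('tip',P[k[:15]].mean(0),tp[k[0]])
# handle in tool frame
Q=tool[205:415,240:390].reshape(-1,3); Q=Q[(abs(Q[:,0])<.02)&(abs(Q[:,1])<.017)]
for z in np.arange(-.06,.05,.01):
    k=Q[abs(Q[:,2]-z)<.004]
    if len(k)>5: print('z',z.round(3),len(k),'x',np.percentile(k[:,0],[5,50,95]).round(4),'y',np.percentile(k[:,1],[1,50,99]).round(4))
print('minz',Q[:,2].min())
E
```

```text
peg n 2531 dir [ 0.92695605  0.36659265 -0.07976412] yaw 21.577809835562316 slope -0.08001908125961926
tool x,y [0.0059 0.0014 0.1146] z world top 0.2623 y-range 0.0245
tool x,y [0.0256 0.0033 0.1016] z world top 0.2619 y-range 0.008
tool x,y [0.0448 0.0032 0.1056] z world top 0.2573 y-range 0.0074
tool x,y [0.0638 0.0032 0.1096] z world top 0.2532 y-range 0.0073
tool x,y [0.0827 0.0032 0.1137] z world top 0.2492 y-range 0.0073
tool x,y [0.1013 0.0031 0.1175] z world top 0.2458 y-range 0.0072
tip [ 0.46235414 -0.21240839  0.23598431] [0.00197064 0.01322291 0.123079  ]
z -0.06 1903 x [-0.0031  0.0002  0.0036] y [-0.0155 -0.001   0.0153]
z -0.05 1641 x [0.0023 0.0031 0.0125] y [-0.0166  0.0008  0.0167]
z -0.04 1271 x [-0.0007  0.0033  0.0114] y [-0.0169  0.0105  0.0167]
z -0.03 840 x [-0.0009  0.0034  0.0116] y [-0.0169  0.009   0.0167]
z -0.02 2108 x [-0.0038  0.0019  0.0113] y [-0.0163 -0.0007  0.0163]
z -0.01 1055 x [0.0026 0.0032 0.0114] y [-0.0164 -0.0003  0.0166]
z 0.0 698 x [0.0026 0.0031 0.0039] y [-0.0158 -0.0014  0.0134]
z 0.01 563 x [0.0026 0.0031 0.0035] y [-0.0159 -0.0014  0.0132]
z 0.02 467 x [0.0026 0.003  0.0035] y [-0.016  -0.001   0.0131]
z 0.03 409 x [0.0025 0.003  0.0035] y [-0.016  -0.0018  0.013 ]
z 0.04 349 x [0.0025 0.003  0.0034] y [-0.016  -0.0014  0.0131]
minz -0.08337142681917696
```

Request:
step_arm(
  steps="0 0 0 -0.025 0.0105 0.05 1; 0 0 0 -0.025 0.0105 0.12 1; 0 0 0 -0.025 0.0105 0.2 1; 0 0 0 -0.025 0.0105 0.28 1; 0 0 0 -0.025 0.0105 0.33 1; 0 0 0 -0.025 0.0105 0.345 1; 0 0 0 -0.025 0.0105 0.345 1; 0 0 0 -0.025 0.0105 0.345 1",
)

```text
t: 6.72
tcp_pos: [0.4545, -0.2263, 0.2223]
tool_rot: [[0.926, 0.378, 0.001], [0.378, -0.926, -0.001], [0.0, 0.001, -1.0]]
ft_force: [0.9, 0.1, -0.5]
finger_gap: 0.0289
gripper_force: 59.9
```

```bash
python3 - <<'E'
from h import *
go([.459,-.222,.221],down(-68.4))
im,d,W=cloud('wrist'); im2,_,_=cloud('side'); im2=im2[240:340,250:370]
im2=cv2.resize(im2,(480,400),interpolation=2); cv2.imwrite('pics/ins.png',np.hstack([im[150:450,220:420].repeat(1,0),im2[:300,:]]))
s=bot.sense(); T=np.array(s['tool_rot']); p0=np.array(s['tcp_pos']); tool=(W-p0)@T
Q=tool.reshape(-1,3); Wf=W.reshape(-1,3)
m=(abs(Q[:,1]-.0)<.02)&(Q[:,0]>.02)&(Q[:,0]<.1)&(Wf[:,2]>.23)&(Wf[:,2]<.28); 
for lo in (.03,.05,.07): k=m&(Q[:,0]>lo)&(Q[:,0]<lo+.02); print(lo,k.sum(),Q[k].mean(0).round(4))
for z in (-.055,-.05,-.045,-.01,-.015,-.02,.02): 
    k=(abs(Q[:,0])<.006)&(abs(Q[:,1])<.017)&(abs(Q[:,2]-z)<.002); print(z,k.sum(),np.percentile(Q[k,1],[1,99]).round(4) if k.any() else '')
E
```

```text
t 6.72 tcp [ 0.4545 -0.2263  0.2223] -> w [ 0.002 -0.001  0.021] d [ 0.0145 -0.0058  0.0032] F [ 0.9  0.1 -0.5] gap 0.0289
0.03 2153 [ 0.0401 -0.0023 -0.0337]
0.05 2205 [ 0.06   -0.0022 -0.0294]
0.07 2247 [ 0.08   -0.0022 -0.0252]
-0.055 3431 [-0.0152  0.0133]
-0.05 777 [-0.0156  0.0136]
-0.045 404 [-0.0169  0.0153]
-0.01 416 [-0.0156  0.0135]
-0.015 461 [-0.0156  0.0135]
-0.02 1370 [-0.0155  0.0135]
0.02 152 [-0.0158  0.0133]
```

View pics/ins.png

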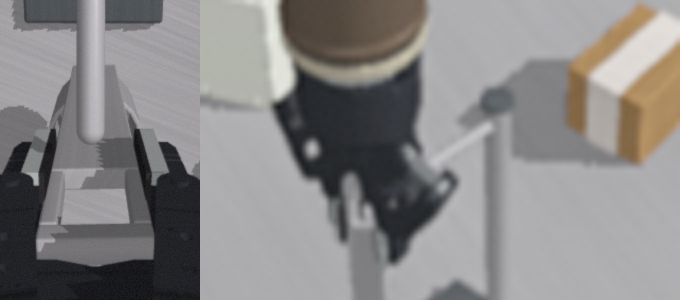

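The picture shows the slot (left, about (95,207)) level with and centred on the peg tip at (92,135); the side crop agrees. Sliding on along the peg.

Request:
step_arm(
  steps="0 0 0 0.04 -0.003 0 1; 0 0 0 0.07 -0.003 0.004 1; 0 0 0 0.1 -0.003 0.01 1; 0 0 0 0.13 -0.003 0.016 1; 0 0 0 0.16 -0.003 0.023 1; 0 0 0 0.195 -0.003 0.031 1; 0 0 0 0.195 -0.003 0.031 1; 0 0 0 0.195 -0.003 0.031 1",
)

```text
t: 7.48
tcp_pos: [0.5264, -0.1948, 0.2082]
tool_rot: [[0.925, 0.379, -0.001], [0.379, -0.925, -0.0], [-0.001, -0.0, -1.0]]
ft_force: [-0.1, -0.3, -1.4]
finger_gap: 0.0291
gripper_force: 59.9
```

Request:
step_arm(
  steps="0 0 0 0 0 0 1; 0 0 0 0 0 0.007 1; 0 0 0 0 0 0.014 1; 0 0 0 0 0 0.018 1; 0 0 0 0 0 0.022 1; 0 0 0 0 0 0.022 1; 0 0 0 0 0 0.022 1",
)

```text
t: 8.07
tcp_pos: [0.5257, -0.1956, 0.2005]
tool_rot: [[0.926, 0.378, 0.001], [0.378, -0.926, 0.0], [0.001, 0.0, -1.0]]
ft_force: [-2.0, -0.5, 2.9]
finger_gap: 0.029
gripper_force: 60.5
```

```bash
python3 - <<'E'
from h import *
go([.533,-.193,.2])
im,d,W=cloud('wrist'); im2,_,_=cloud('side'); im2=im2[220:345,250:370]
im2=cv2.resize(im2,(480,500),interpolation=2); cv2.imwrite('pics/hang.png',np.hstack([im2,cv2.resize(im[:,200:440],(250,500))]))
E
```

```text
t 8.07 tcp [ 0.5257 -0.1956  0.2005] -> w [0. 0. 0.] d [0.0193 0.001  0.0012] F [-2.  -0.5  2.9] gap 0.029
```

View pics/hang.png

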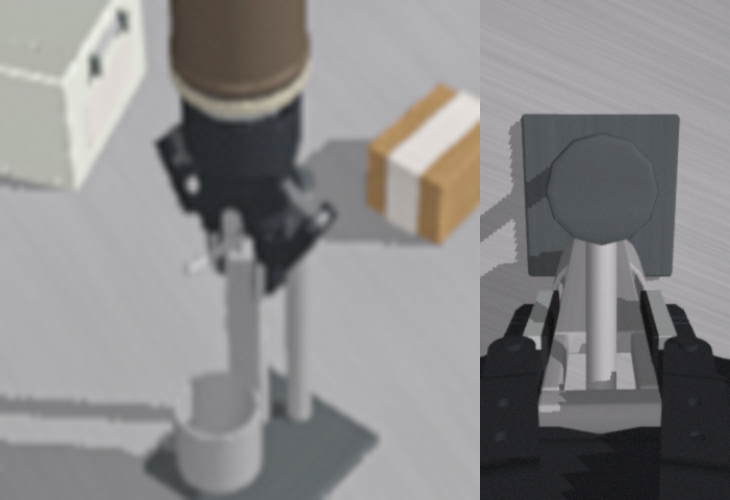

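The peg (right half, column 600) runs through the slot and its tip shows at (195,265) in front of the handle; the force shows the peg bearing weight. Releasing.

Request:
step_arm(
  steps="0 0 0 0 0 0 0.3; 0 0 0 0 0 0 0.2; 0 0 0 0 0 0 0; 0 0 0 0 0 0 -0.2; 0 0 0 0 0 0 -0.4; 0 0 0 0 0 0 -0.4; 0 0 0 0 0 0 -0.4; 0 0 0 0 0 0 -0.4",
  grip_force=20,
)

```text
t: 8.83
tcp_pos: [0.5257, -0.1953, 0.2001]
tool_rot: [[0.926, 0.378, -0.0], [0.378, -0.926, 0.0], [-0.0, -0.0, -1.0]]
ft_force: [-0.6, -0.5, 0.4]
finger_gap: 0.0595
gripper_force: 0.0
```

Request:
step_arm(
  steps="0 0 0 0 0 0 -0.4; 0 0 0 0 0 0 -0.4; 0 0 0 0 0 -0.02 -0.4; 0 0 0 0 0 -0.04 -0.4; 0 0 0 0 0 -0.07 -0.4; 0 0 0 0 0 -0.11 -0.4; 0 0 0 0 0 -0.16 -0.4; 0 0 0 0 0 -0.22 -0.4",
)

```text
t: 9.5
tcp_pos: [0.5253, -0.1953, 0.2896]
tool_rot: [[0.926, 0.378, -0.001], [0.378, -0.926, 0.0], [-0.0, -0.0, -1.0]]
ft_force: [0.1, -0.2, 0.2]
finger_gap: 0.0598
gripper_force: 0.0
```

Request:
step_arm(
  steps="0 0 0 0 0 -0.08 -0.4; 0 0 0 0 0 -0.16 -0.4; 0 0 0 0 0 -0.24 -0.4; 0 0 0 0 0 -0.3 -0.4; 0 0 0 0 0 -0.3 -0.4; 0 0 0 0 0 -0.3 -0.4",
)

```text
t: 10.0
tcp_pos: [0.5261, -0.196, 0.4104]
tool_rot: [[0.926, 0.378, 0.004], [0.378, -0.926, -0.001], [0.003, 0.002, -1.0]]
ft_force: [0.5, 0.1, -1.0]
finger_gap: 0.0598
gripper_force: 0.0
```

```bash
python3 - <<'E'
from h import *
a=np.radians(133.1); ax=np.array([np.cos(a),np.sin(a),0])
O=np.array([.5322,.2438,0]); print('bin x',ax)
im,d,W=cloud('wrist'); im2,_,_=cloud('side'); im2=im2[220:345,250:370]
im2=cv2.resize(im2,(480,500),interpolation=2); cv2.imwrite('pics/hung.png',np.hstack([im2,cv2.resize(im[:,200:440],(250,500))]))
h=O+.085*ax+[0,0,.1205]
th=np.pi/2+np.arcsin(.197); print('lid angle',th,'tab end',h+.206*(-np.cos(th)*ax+[0,0,np.sin(th)]))
go(O+(.085+.15)*ax+[0,0,.45],down(43.1)); print(O+(.085+.15)*ax)
# tubs
T=np.load('top0.npz')['W'][250:300,130:180].reshape(-1,3); T=T[abs(T[:,2]-.088)<.008]; print('tubs',T.mean(0))
E
```

```text
bin x [-0.68327377  0.73016228  0.        ]
lid angle 1.7690933368636657 tab end [0.44639311 0.33549524 0.32246312]
t 10.1 tcp [ 0.5254 -0.1952  0.4081] -> w [-1.000e-03 -1.000e-03 -3.871e+00] d [ 0.2211 -1.5586 -0.1041] F [ 0.3 -0.5 -0.3] gap 0.0598
[0.37163066 0.41538814 0.        ]
tubs [0.53408449 0.47194676 0.08883844]
```

View pics/hung.png

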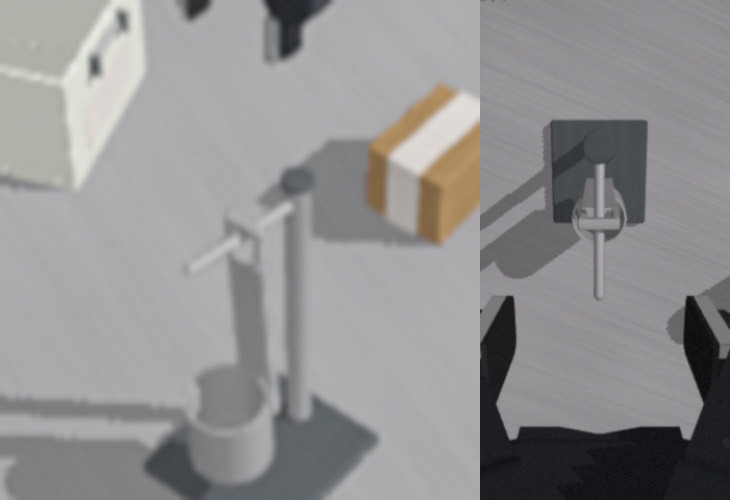

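The dipper hangs freely: the handle is at (240,235) on the peg in the side crop, and the wrist crop shows it crossing the peg at (600,215). Now to the back of the lid, fingers shut.

Request:
step_arm(
  steps="0 0 -0.2 0.01 -0.08 -0.1 0; 0 0 -0.4 0.02 -0.17 -0.1 0.5; 0 0 -0.6 0.04 -0.27 -0.1 1; 0 0 -0.8 0.05 -0.37 -0.1 1; 0 0 -1 0.07 -0.47 -0.1 1; 0 0 -1 0.08 -0.57 -0.1 1; 0 0 -1 0.09 -0.67 -0.1 1; 0 0 -1 0.11 -0.77 -0.1 1",
)

```text
t: 10.77
tcp_pos: [0.4482, 0.1077, 0.4476]
tool_rot: [[0.631, 0.776, -0.001], [0.776, -0.631, -0.0], [-0.001, -0.001, -1.0]]
ft_force: [1.6, -0.0, -0.2]
finger_gap: 0.0
gripper_force: 0.0
```

```bash
python3 -c "
from h import *
go([.3716,.4154,.45],down(43.1))"
```

```text
t 10.77 tcp [0.4482 0.1077 0.4476] -> w [-2.000e-03  0.000e+00 -2.871e+00] d [ 0.4757 -0.6342 -0.0058] F [ 1.6 -0.  -0.2] gap 0.0
```

Request:
step_arm(
  steps="0 0 -0.25 0.06 -0.08 0 1; 0 0 -0.5 0.12 -0.16 0 1; 0 0 -0.75 0.18 -0.24 0 1; 0 0 -1 0.24 -0.32 0 1; 0 0 -1 0.3 -0.4 0 1; 0 0 -1 0.36 -0.48 0 1; 0 0 -1 0.42 -0.56 0 1; 0 0 -1 0.475 -0.634 0 1",
)

```text
t: 11.43
tcp_pos: [0.3718, 0.4158, 0.4469]
tool_rot: [[0.181, 0.983, -0.001], [0.983, -0.181, -0.002], [-0.002, -0.001, -1.0]]
ft_force: [1.0, 0.1, -0.2]
finger_gap: 0.0002
gripper_force: 0.0
```

Request:
step_arm(
  steps="0 0 -0.25 0 0 0 1; 0 0 -0.5 0 0 0 1; 0 0 -0.75 0 0 0 1; 0 0 -1 0 0 0 1; 0 0 -1 0 0 0 1",
)

```text
t: 11.85
tcp_pos: [0.3729, 0.4136, 0.447]
tool_rot: [[-0.317, 0.948, -0.001], [0.948, 0.317, -0.002], [-0.001, -0.002, -1.0]]
ft_force: [-0.3, -0.6, 0.2]
finger_gap: 0.0001
gripper_force: 0.0
```

Request:
step_arm(
  steps="0 0 -0.25 0 0 0 1; 0 0 -0.5 0 0 0 1; 0 0 -0.75 0 0 0 1; 0 0 -0.87 0 0 0 1; 0 0 -0.87 0 0 0 1; 0 0 -0.87 0 0 0 1",
)

```text
t: 12.35
tcp_pos: [0.3732, 0.4136, 0.4476]
tool_rot: [[-0.679, 0.734, -0.001], [0.734, 0.679, -0.001], [-0.0, -0.001, -1.0]]
ft_force: [0.2, 0.3, 0.4]
finger_gap: 0.0
gripper_force: 0.0
```

```bash
python3 -c "
from h import *
ax=np.array([-.68327,.73016,0]);H=np.array([.4741,.3059,0])
go(H+.1*ax+[0,0,.285],down(43.1)); print(bot.sense()['qpos'])
im,d,W=cloud('wrist'); P=W.reshape(-1,3)
L=np.c_[(P-H)@ax,(P-H)@np.array([.73016,.68327,0]),P[:,2]]
m=(L[:,2]>.2)&(L[:,2]<.36)&(abs(L[:,1])<.085)&(abs(L[:,0])<.09)
Q=L[m]; print(len(Q),np.percentile(Q,[1,50,99],axis=0).round(3))
for z in (.26,.28,.3,.31,.32): 
    k=Q[abs(Q[:,2]-z)<.006]; print(z,len(k),np.percentile(k[:,0],[2,50,98]).round(4),np.percentile(k[:,1],[2,98]).round(3))
"
```

```text
t 12.35 tcp [0.3732 0.4136 0.4476] -> w [-0.002  0.    -0.012] d [-0.119   0.0013  0.4065] F [0.2 0.3 0.4] gap 0.0
[-60.96865722  12.90697701   9.99625773  77.66022405  -2.22062072
  89.68352619  -8.43957912]
3127 [[ 0.031 -0.079  0.203]
 [ 0.05   0.041  0.275]
 [ 0.057  0.082  0.304]]
0.26 344 [0.0443 0.0461 0.0474] [-0.079  0.081]
0.28 373 [0.0493 0.0511 0.0526] [-0.078  0.082]
0.3 989 [0.0497 0.0549 0.0566] [-0.078  0.081]
0.31 21 [0.0504 0.052  0.0553] [-0.058  0.067]Traceback (most recent call last):
  File "<string>", line 10, in <module>
    k=Q[abs(Q[:,2]-z)<.006]; print(z,len(k),np.percentile(k[:,0],[2,50,98]).round(4),np.percentile(k[:,1],[2,98]).round(3))
                                            ~~~~~~~~~~~~~^^^^^^^^^^^^^^^^^^
    return _quantile_unchecked(
        a, q, axis, out, overwrite_input, method, keepdims, weights)
    return _ureduce(a,
                    func=_quantile_ureduce_func,
    ...<5 lines>...
                    overwrite_input=overwrite_input,
                    method=method)
    r = func(a, **kwargs)
    result = _quantile(arr,
                       quantiles=q,
    ...<2 lines>...
                       out=out,
                       weights=wgt)
    slices_having_nans = np.isnan(arr[-1, ...])
                                  ~~~^^^^^^^^^
IndexError: index -1 is out of bounds for axis 0 with size 0
```

Request:
step_arm(
  steps="0 0 0 -0.03 0.001 0.05 1; 0 0 0 -0.06 0.001 0.12 1; 0 0 0 -0.09 0.001 0.2 1; 0 0 0 -0.119 0.001 0.28 1; 0 0 0 -0.119 0.001 0.35 1; 0 0 0 -0.119 0.001 0.4 1; 0 0 0 -0.119 0.001 0.406 1; 0 0 0 -0.119 0.001 0.406 1",
)

```text
t: 13.07
tcp_pos: [0.4055, 0.379, 0.285]
tool_rot: [[-0.681, 0.732, -0.002], [0.732, 0.681, -0.002], [-0.0, -0.002, -1.0]]
ft_force: [-0.2, -0.7, 0.1]
finger_gap: -0.0003
gripper_force: 0.0
```

Request:
step_arm(
  steps="0 0 0 -0.0375 0 0 1; 0 0 0 -0.065 0 0 1; 0 0 0 -0.085 0 -0.005 1; 0 0 0 -0.105 0 -0.01 1; 0 0 0 -0.13 0 -0.015 1; 0 0 0 -0.155 0 -0.02 1; 0 0 0 -0.18 0 -0.025 1; 0 0 0 -0.205 0 -0.03 1",
)

```text
t: 13.73
tcp_pos: [0.4626, 0.3186, 0.2979]
tool_rot: [[-0.683, 0.731, -0.0], [0.731, 0.683, -0.0], [0.0, -0.0, -1.0]]
ft_force: [-1.2, 1.3, -1.7]
finger_gap: -0.0004
gripper_force: 0.9
```

```bash
cat >> h.py <<'E'
ax=np.array([-.68327,.73016,0]);ay=np.array([.73016,.68327,0]);H=np.array([.4741,.3059,0])
def uz(): p=np.array(bot.sense()['tcp_pos'])-H; print('u,v,z',(p@ax).round(4),(p@ay).round(4),p[2].round(4),'F',np.round(bot.sense()['ft_force'],1),'t',bot.sense()['t'])
E
python3 -c "
from h import *
uz()"
```

```text
u,v,z 0.0171 0.0003 0.2979 F [-1.2  1.3 -1.7] t 13.7333
```

Request:
step_arm(
  steps="0 0 0 -0.025 0 0 1; 0 0 0 -0.05 0 0 1; 0 0 0 -0.08 0 0.002 1; 0 0 0 -0.105 0 0.01 1; 0 0 0 -0.135 0 0.015 1; 0 0 0 -0.16 0 0.025 1; 0 0 0 -0.19 0 0.035 1; 0 0 0 -0.215 0 0.045 1",
)

```text
t: 14.4
tcp_pos: [0.5217, 0.2555, 0.2791]
tool_rot: [[-0.683, 0.731, -0.0], [0.731, 0.683, -0.0], [-0.0, -0.0, -1.0]]
ft_force: [-1.0, 1.5, 0.8]
finger_gap: 0.0002
gripper_force: 0.6
```

Request:
step_arm(
  steps="0 0 0 -0.0275 0 0.016 1; 0 0 0 -0.0525 0 0.031 1; 0 0 0 -0.0775 0 0.049 1; 0 0 0 -0.1 0 0.069 1; 0 0 0 -0.12 0 0.089 1; 0 0 0 -0.1375 0 0.109 1; 0 0 0 -0.1525 0 0.129 1; 0 0 0 -0.1675 0 0.149 1",
)

```text
t: 15.07
tcp_pos: [0.5669, 0.2073, 0.2192]
tool_rot: [[-0.683, 0.73, -0.0], [0.73, 0.683, -0.0], [0.0, -0.0, -1.0]]
ft_force: [-0.4, 0.1, 1.6]
finger_gap: 0.0002
gripper_force: 0.4
```

```bash
python3 -c "
from h import *
uz()"
```

```text
u,v,z -0.1354 0.0004 0.2192 F [-0.4  0.1  1.6] t 15.0667
```

Request:
step_arm(
  steps="0 0 0 -0.011 0 0.016 1; 0 0 0 -0.021 0 0.034 1; 0 0 0 -0.031 0 0.051 1; 0 0 0 -0.041 0 0.071 1; 0 0 0 -0.05 0 0.091 1; 0 0 0 -0.056 0 0.111 1; 0 0 0 -0.064 0 0.131 1; 0 0 0 -0.069 0 0.149 1",
)

```text
t: 15.73
tcp_pos: [0.5855, 0.1873, 0.1596]
tool_rot: [[-0.683, 0.73, -0.0], [0.73, 0.683, -0.0], [0.0, -0.0, -1.0]]
ft_force: [-0.4, -0.1, 1.0]
finger_gap: -0.0002
gripper_force: 0.3
```

Request:
step_arm(
  steps="0 0 0 -0.002 0 0.003 1; 0 0 0 -0.004 0 0.008 1; 0 0 0 -0.006 0 0.014 1; 0 0 0 -0.008 0 0.02 1; 0 0 0 -0.01 0 0.026 1; 0 0 0 -0.012 0 0.032 1; 0 0 0 -0.012 0 0.036 1; 0 0 0 -0.012 0 0.038 1",
)

```text
t: 16.4
tcp_pos: [0.5888, 0.184, 0.1452]
tool_rot: [[-0.683, 0.73, 0.0], [0.73, 0.683, -0.0], [-0.0, -0.0, -1.0]]
ft_force: [0.1, 0.2, 0.2]
finger_gap: 0.0003
gripper_force: 0.2
```

```bash
python3 -c "
from h import *
uz()"
```

```text
u,v,z -0.1674 0.0004 0.1452 F [0.1 0.2 0.2] t 16.4
```

Request:
step_arm(
  steps="0 0 0 0 0 0.002 1; 0 0 0 0 0 0.004 1; 0 0 0 0 0 0.006 1; 0 0 0 0 0 0.008 1; 0 0 0 0 0 0.009 1; 0 0 0 0 0 0.01 1; 0 0 0 0 0 0.011 1; 0 0 0 0 0 0.012 1",
)

```text
t: 17.07
tcp_pos: [0.5888, 0.1841, 0.1405]
tool_rot: [[-0.683, 0.73, 0.0], [0.73, 0.683, 0.0], [-0.0, 0.0, -1.0]]
ft_force: [0.3, 0.1, 0.4]
finger_gap: 0.0003
gripper_force: 0.2
```

Request:
step_arm(
  steps="0 0 0 0 0 0.001 1; 0 0 0 0 0 0.002 1; 0 0 0 0 0 0.003 1; 0 0 0 0 0 0.004 1; 0 0 0 0 0 0.005 1; 0 0 0 0 0 0.006 1; 0 0 0 0 0 0.007 1; 0 0 0 0 0 0.008 1",
)

```text
t: 17.73
tcp_pos: [0.589, 0.184, 0.1389]
tool_rot: [[-0.683, 0.731, 0.001], [0.731, 0.683, 0.001], [-0.0, 0.001, -1.0]]
ft_force: [-5.3, -1.9, 16.0]
finger_gap: -0.0
gripper_force: 7.9
```

Request:
step_arm(
  steps="0 0 0 0 0 0.001 1; 0 0 0 0 0 0.002 1; 0 0 0 0 0 0.003 1; 0 0 0 0 0 0.004 1; 0 0 0 0 0 0.004 1; 0 0 0 0 0 0.004 1",
)

```text
t: 18.23
tcp_pos: [0.5891, 0.1839, 0.1369]
tool_rot: [[-0.683, 0.731, 0.001], [0.731, 0.683, 0.0], [-0.001, 0.001, -1.0]]
ft_force: [-3.6, -1.8, 11.2]
finger_gap: 0.0002
gripper_force: 5.5
```

Request:
step_arm(
  steps="0 0 0 0 0 0.001 1; 0 0 0 0 0 0.002 1; 0 0 0 0 0 0.003 1; 0 0 0 0 0 0.004 1; 0 0 0 0 0 0.005 1; 0 0 0 0 0 0.006 1; 0 0 0 0 0 0.007 1; 0 0 0 0 0 0.007 1",
)

```text
t: 18.9
tcp_pos: [0.5893, 0.1836, 0.1336]
tool_rot: [[-0.683, 0.731, 0.001], [0.731, 0.683, -0.0], [-0.001, 0.001, -1.0]]
ft_force: [-0.5, -3.0, 5.4]
finger_gap: -0.0001
gripper_force: 2.8
```

Request:
step_arm(
  steps="0 0 0 0 0 0.001 1; 0 0 0 0 0 0.002 1; 0 0 0 0 0 0.003 1; 0 0 0 0 0 0.004 1; 0 0 0 0 0 0.005 1; 0 0 0 0 0 0.006 1; 0 0 0 0 0 0.006 1; 0 0 0 0 0 0.006 1",
)

```text
t: 19.57
tcp_pos: [0.5886, 0.1843, 0.1304]
tool_rot: [[-0.683, 0.73, -0.0], [0.73, 0.683, 0.0], [0.0, -0.0, -1.0]]
ft_force: [0.5, -1.1, 2.4]
finger_gap: 0.0001
gripper_force: 1.1
```

Request:
step_arm(
  steps="0 0 0 0 0 0.001 1; 0 0 0 0 0 0.002 1; 0 0 0 0 0 0.003 1; 0 0 0 0 0 0.004 1; 0 0 0 0 0 0.005 1; 0 0 0 0 0 0.006 1; 0 0 0 0 0 0.007 1; 0 0 0 0 0 0.007 1",
)

```text
t: 20.23
tcp_pos: [0.5884, 0.1844, 0.1285]
tool_rot: [[-0.683, 0.73, -0.0], [0.73, 0.683, 0.001], [0.001, 0.0, -1.0]]
ft_force: [-4.0, -0.3, 10.0]
finger_gap: 0.0001
gripper_force: 5.2
```

Request:
step_arm(
  steps="0 0 0 0 0 0.001 1; 0 0 0 0 0 0.002 1; 0 0 0 0 0 0.003 1; 0 0 0 0 0 0.004 1; 0 0 0 0 0 0.004 1; 0 0 0 0 0 0.004 1; 0 0 0 0 0 0.004 1",
)

```text
t: 20.82
tcp_pos: [0.5885, 0.1845, 0.1283]
tool_rot: [[-0.683, 0.73, 0.0], [0.73, 0.683, 0.001], [0.001, 0.001, -1.0]]
ft_force: [-8.0, -1.6, 23.6]
finger_gap: 0.0002
gripper_force: 11.8
```

Request:
step_arm(
  steps="0 0 0 0 0 -0.004 1; 0 0 0 0 0 -0.01 1; 0 0 0 0 0 -0.04 1; 0 0 0 0 0 -0.1 1; 0 0 0 0 0 -0.2 1; 0 0 0 0 0 -0.3 1; 0 0 0 0 0 -0.4 1; 0 0 0 0 0 -0.4 1",
)

```text
t: 21.48
tcp_pos: [0.592, 0.1848, 0.2954]
tool_rot: [[-0.683, 0.731, 0.011], [0.731, 0.683, 0.005], [-0.004, 0.012, -1.0]]
ft_force: [1.5, -0.2, 0.4]
finger_gap: 0.0001
gripper_force: 0.0
```

Request:
step_arm(
  steps="0 0 0 0.1 0 -0.1 1; 0 0 0 0.2 0 -0.2 1; 0 0 0 0.3 0 -0.2 1; 0 0 0 0.4 0 -0.2 1; 0 0 0 0.4 0 -0.2 1; 0 0 0 0.4 0 -0.2 1",
)

```text
t: 21.98
tcp_pos: [0.4753, 0.3063, 0.3675]
tool_rot: [[-0.689, 0.724, -0.001], [0.724, 0.689, 0.003], [0.003, 0.002, -1.0]]
ft_force: [0.1, 0.2, -0.4]
finger_gap: 0.0001
gripper_force: 0.0
```

```bash
python3 -c "
from h import *
uz()
im,d,W=cloud('top'); P=W[200:350,130:300].reshape(-1,3); L=np.c_[(P-H)@ax,(P-H)@ay,P[:,2]]
for n,(a,b) in {'near hinge':(-.06,-.02),'mid':(-.11,-.07),'free':(-.185,-.15)}.items():
    k=L[(L[:,0]>a)&(L[:,0]<b)&(abs(L[:,1])<.06)]; print(n,len(k),np.median(k[:,2]).round(4))
i2,_,_=cloud('side'); a=cv2.resize(i2[130:370,170:400],(575,600)); cv2.imwrite('pics/final.png',a)
"
```

```text
u,v,z -0.0006 0.0012 0.3675 F [ 0.1  0.2 -0.4] t 21.9833
near hinge 2637 0.7317
mid 679 0.1311
free 582 0.1297
```

View pics/final.png

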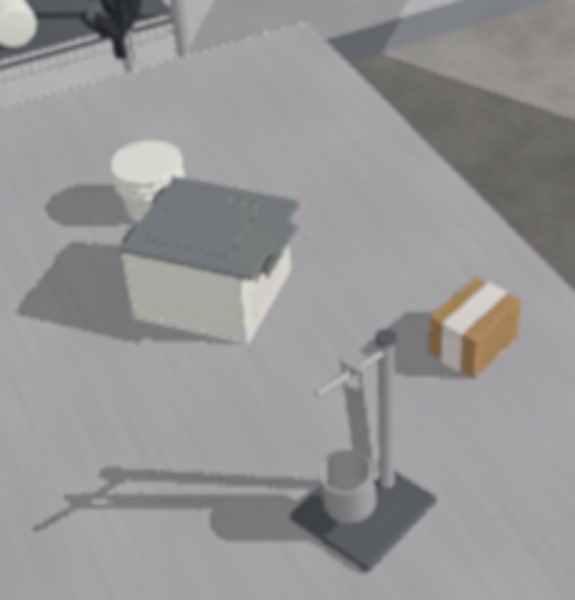

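The lid lies flat on the bin at (210,225), with its free edge as low as its middle. The dipper hangs on the peg at (355,375), and the tubs and carton are in their places. Handing in.

```bash
python3 -c "
from bench import bot
print(bot.finish_job())"
```

```text
the job is handed in; nothing more can be done
None
```

The dipper hangs by its slot on the peg, the lid is pressed past its catch and shut (its top face measured at the shut height), and the job is handed in at about 22 s.

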